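# Clear the loading shuttle and hold its index plunger back

### The job

I want to run the loading shuttle back by hand, so please make it ready: pick up the white scraper block and use it, not the fingers, to sweep all four brass off-cuts off the shuttle's deck over its open edge into the black tray, and stand the scraper upright back on the bench. Only then grip the round knob of the spring-loaded index plunger at the side of the shuttle, pull it fully back so that its pin is right out of the shuttle's hole, and finish while you still hold it there: do not let go, and leave the shuttle itself where it is. Leave the spare bracket, the screwdriver and the solder spool where they lie.

Things in the scene. Friction and masses are not known exactly. Their poses are not given: they have to be found in the camera images.
- fixture: Loading-shuttle fixture screwed to the bench. Origin on the bench, z up. Base plate 260 mm (its x) by 192 mm (y -133 to +59), 10 mm thick, with two rails along x, on which the shuttle plate runs, locked in its near station. A grey block (x -67 to -23, y -127 to -101, top 72 mm above the bench) stands by the plate's -y edge and carries the index plunger. All mm, fixture axes
- deck (a point): Centre of the deck, the flat top of the shuttle plate, 64 mm above the bench, at fixture x -45, y 0; axes as the fixture's; moves with the shuttle. Plate 180 mm (x) by 190 mm (y). Two steel edge rails, 9 mm above the deck, run along y from -85 to +85, inner faces 67 mm either side of this point in x. Edges at y +-95 are open. A bar handle stands 22 mm out of its -x end
- tray_edge (a point): Middle of the deck's open edge over the tray, at fixture x -45, y +95, 64 mm above the bench; axes as the fixture's. Sweep along the fixture's +y, over this edge, into the tray tucked under it
- shuttle (a joint): How far the shuttle has run from its locked near station along the fixture's +x, in m; 0 at the start, at most 0.085. The pin of the plunger locks it (within about 1 mm); once the pin is out it slides with about 2 N
- plunger (a joint): How far the plunger is pulled out, in m: 0 seated (the pin stands 10 mm deep in its hole), 0.014 fully back at its stop. The spring pulls it in with about 6 N at 0 and 11 N at 0.014; let go, it snaps back
- plunger_knob (a point): Centre of the plunger's black knurled round knob, on its axis, 57 mm above the bench, at fixture x -45, y -160 when seated; axes as the fixture's. Knob 25 mm in diameter, 26 mm long along y. Pull level along the fixture's -y. Between knob and block lie 20 mm of thinner neck: a 23 mm lock nut, then a 16 mm barrel
- pin_tip (a point): Tip of the plunger's steel pin, 10 mm in diameter; at the start at fixture y = -85 mm, inside the shuttle's hole
- seat_hole (a point): Mouth of the hole in the shuttle plate's edge in which the pin sits: fixture x = -45, y = -95 mm, 57 mm above the bench; axes as the fixture's
- scraper: White plastic scraper block, 0.14 kg, origin at the centre of its underside. Foot 100 mm wide (its x), 22 mm thick (y), 16 mm high; on it a grip rib 72 mm (x) by 18 mm (y), from 16 to 62 mm above the underside. Stands upright on the bench at the right; the same both ways round; scrapes with its long sides
- chip_tray: Black plastic tray, fixed to the fixture, 150 mm (its x) by 200 mm (y) outside, 45 mm high, sloping walls up to 24 mm thick, floor about 7 mm high; origin at the centre of its underside. Long side along the fixture's x, centre at fixture x -45, y +148; its near wall is tucked under the deck's edge
- offcut_0: Brass off-cut number 1 of four, about 18 x 11 x 6 mm bar end; origin at the centre of its underside. Lies loose on the deck between the edge rails
- offcut_1: Brass off-cut number 2 of four, about 16 x 8 x 6 mm bar end with a 10 mm high nib; origin at the centre of its underside. Lies loose on the deck between the edge rails
- offcut_2: Brass off-cut number 3 of four, about 15 mm diameter, 6 mm thick round slug; origin at the centre of its underside. Lies loose on the deck between the edge rails
- offcut_3: Brass off-cut number 4 of four, about 14 x 13 x 7 mm bar end; origin at the centre of its underside. Lies loose on the deck between the edge rails
- spare_bracket: Bystander: black sheet bracket, 55 x 82 x 66 mm, origin at the centre of its underside
- screwdriver: Bystander: screwdriver lying on the bench, 182 x 38 x 42 mm, origin at the centre of its underside
- solder: Bystander: spool of solder wire, 60 mm diameter, 50 mm high, origin at the centre of its underside

How it is judged (in metres and radians):
On the way, in this order (a step that is already met when the one before it is completed fails the run):
1. all four off-cuts lie in the tray, with the plunger still seated (x of offcut_0 in the frame of chip_tray between -0.075 and 0.075 m and y of offcut_0 in the frame of chip_tray between -0.1 and 0.1 m and z of offcut_0 in the frame of chip_tray between 0 and 0.04 m and x of offcut_1 in the frame of chip_tray between -0.075 and 0.075 m and y of offcut_1 in the frame of chip_tray between -0.1 and 0.1 m and z of offcut_1 in the frame of chip_tray between 0 and 0.04 m and x of offcut_2 in the frame of chip_tray between -0.075 and 0.075 m and y of offcut_2 in the frame of chip_tray between -0.1 and 0.1 m and z of offcut_2 in the frame of chip_tray between 0 and 0.04 m and x of offcut_3 in the frame of chip_tray between -0.075 and 0.075 m and y of offcut_3 in the frame of chip_tray between -0.1 and 0.1 m and z of offcut_3 in the frame of chip_tray between 0 and 0.04 m and value of joint plunger below 0.003 m), for 0.2 s.
2. the scraper stands upright on the bench, let go, with the plunger still seated (height (world z) of scraper below 0.008 m and angle between scraper's own z axis and vertical below 0.15 rad and linear speed of scraper below 0.03 m/s and contact force between the fingers and scraper below 0.1 N and value of joint plunger below 0.003 m), for 0.2 s.
3. the plunger is pulled fully back by the fingers (value of joint plunger above 0.0115 m and contact force between the fingers and plunger above 5 N), for 0.2 s.
At the end, for the whole second after the job is handed in: Fingers hold the plunger at least 11.5 mm out of its 14 (contact over 5 N, no scraper wedging it); shuttle within 10 mm of its station; all four off-cuts inside the tray below its rim; scraper standing on the bench, upright within 0.15 rad, let go, at rest (all of step 3 and contact force between scraper and plunger below 0.1 N and value of joint shuttle below 0.01 m and height (world z) of scraper below 0.008 m and angle between scraper's own z axis and vertical below 0.15 rad and linear speed of scraper below 0.03 m/s and contact force between the fingers and scraper below 0.1 N and x of offcut_0 in the frame of chip_tray between -0.075 and 0.075 m and y of offcut_0 in the frame of chip_tray between -0.1 and 0.1 m and z of offcut_0 in the frame of chip_tray between 0 and 0.04 m and x of offcut_1 in the frame of chip_tray between -0.075 and 0.075 m and y of offcut_1 in the frame of chip_tray between -0.1 and 0.1 m and z of offcut_1 in the frame of chip_tray between 0 and 0.04 m and x of offcut_2 in the frame of chip_tray between -0.075 and 0.075 m and y of offcut_2 in the frame of chip_tray between -0.1 and 0.1 m and z of offcut_2 in the frame of chip_tray between 0 and 0.04 m and x of offcut_3 in the frame of chip_tray between -0.075 and 0.075 m and y of offcut_3 in the frame of chip_tray between -0.1 and 0.1 m and z of offcut_3 in the frame of chip_tray between 0 and 0.04 m); the arm keeps its last pose, push and grip.
It fails at once if an off-cut is touched by the fingers or the arm (contact force between any of the fingers, the arm and offcut_0 above 0.3 N or contact force between any of the fingers, the arm and offcut_1 above 0.3 N or contact force between any of the fingers, the arm and offcut_2 above 0.3 N or contact force between any of the fingers, the arm and offcut_3 above 0.3 N).
It fails at once if a bystander is moved by more than 30 mm (distance of any of spare_bracket, screwdriver, solder from where it was at the start of the episode above 0.03 m).
It also fails if it takes over 58 s, if anything falls off the work surface, if the arm or the gripper's body presses on something with over 40 N, if the wrist force passes 120 N, or if a joint passes its speed limit or range.

### The arm

A 6-joint arm with a two-finger parallel gripper is mounted at the origin on a cart in front of the work surface, level with it; the furniture and walls round the work are solid. World frame = base frame: x ahead of the robot, y to its left, z up, the work surface at z = 0. Lengths are in mm, angles in rad, forces in N, time in s.
With the tool pointing down it reaches from about 275 to 725 mm from the base axis. Payload 5.6 kg.
Tool frame: the origin (TCP) lies at the very end of the fingers, on their centre line; the grasp point (between the pads) lies robot.hold_point_z behind it (robot.hold_point_z is the distance from the TCP to the grasp point, in mm); z points along the fingers, y is the line along which they close (so a half turn about z gives the same grasp; the last joint's range is limited). The gripper opens to 85 mm and grips with 20 to 120 N. Pads are 22 mm wide; open, the fingers measure 114 mm over their backs; the gripper's body (76 mm by 85 mm) begins 54 mm behind the grasp point. The pads swing forward as they close: fully open they stand 13 mm farther back than shut.
Start: joints at [-0.988, 0.255, 0.108, 0, -1.424, -0.285], TCP at [161.4, -525.779, 231.283] pointing down, gripper open.
Joint ranges: [-2.95, 2.95], [-1.21, 1.97], [-1.09, 1.5], [-2.87, 1.71], [-2.94, -0.07], [-3.05, 3.05]. Speed limits (rad/s): [2.57, 2.57, 3.14, 3.14, 3.14, 3.14].

### API

Orientations are given as a rotation vector (axis times angle).
In Python, from bench import robot gives the robot as it stands. The module is installed in compiled form; this text tells all that it offers.
- The arm moves only by the tool apply_moves, never from a script. Its arguments are lists of equal length, an entry for each row: "xyz": the shift along the tool's x, y, z as a fraction of full scale, a list of three; "angular": the turn, a rotation vector about the tool's x, y, z as a fraction of full scale, a list of three. A call has 1 to 10 rows; each row is the pose to reach, as a shift and turn from the pose commanded when the call began, along the tool's axes at that moment; what a row does not reach only later rows make up. Full scale, the value 1, is 0.4 m for a shift and pi/2 rad for a turn. A row lasts 1/12 s, in which the tool goes at most 41.7 mm and 7.16 degrees, less where a joint would pass 70% of its speed; a pose out of reach is approached as far as the arm can. A call with a number of a shift or a turn outside -1 to 1 is refused whole. A call with a gripper value outside its range is refused whole. "fingers" is the opening, from -1 (shut) to 1 (fully open), set as the call begins (left out, the last holds). The fingers move at their own pace and stop on an object; the grip force is fixed at half the most. Time passes only in rows, so rows that repeat a pose let the fingers close. It gives the time, the measured TCP pose, the force, the opening and the grip force at its end, in the units of the state.
- robot.get_obs(): the state, without advancing time (a new reading comes with each control period).
- robot.camera(name): name is "scene" or "top" or "wrist"; returns a dict with "pixels" (400x640x3 uint8, red, green, blue), "mtx" (3x3 intrinsics, pixels), "k1" (the pictures are not rectified: a ray, as slopes to the right and down, at radius r is drawn at 1 + k1 r^2 times it, then the intrinsics apply), "R" (3x3) and "t" (3): a world point X has camera coordinates R X + t; the wrist camera has in their place "tool_from_camera" (4x4, takes a point from camera to tool coordinates, whose origin is the TCP and whose axes are the flange's). Camera axes: x right, y down, z forward; pixel columns grow to the right and rows downward; lengths in mm; the calibration is good to about 2 mm. A picture is of the moment at which its call begins: read the wrist's pose just before it. There is no depth.
- robot.close_job(): hands the job in; it is judged then, once.
The state is a dict: "clock": time; "qpos": joint angles; "qvel": joint speeds; "tau": joint torques, N m; "ee_pos": TCP position; "tool_rot": TCP orientation; "contact_force": force on the tool from outside, world axes, zero at the start; "torque": the same for the moment, N m; "width": finger opening in mm; "grip_force": force on a finger pad.
Only numpy, scipy, OpenCV 4.12 (cv2) and the standard library are available. Lean on these libraries where they do the work, as an engineer would, in place of code of your own. Each camera call takes 0.05 s, during which the arm holds its last target. There are 200 camera calls.

## Working session

There is one attempt and no reset: what is moved stays moved. The work goes in short steps, Python scripts to look and compute and a tool call to move; the robot and the scene stay as the last step left them, time stands still between calls to the robot, and variables do not carry over. Pictures are saved under pics/ and viewed, at most 10 in all, crops included, and the job is handed in when it is done.

Besides the shell and the picture viewer there is one more tool, called as name(argument=value, ...), one argument or row to a line, values as JSON. apply_moves: Moves the arm, as the interface text tells. Its arguments: {"type":"object","properties":{"xyz":{"type":"array"},"angular":{"type":"array"},"fingers":{"type":"number"}},"required":["xyz","angular"]}

```bash
mkdir -p pics; cat > h.py <<'E'
import numpy as np,cv2
from bench import robot
from scipy.spatial.transform import Rotation as Ro
E
python3 - <<'E'
from h import *
o=robot.get_obs();print({k:np.round(v,3) for k,v in o.items()},robot.hold_point_z)
for n in('scene','top'):
    c=robot.camera(n);cv2.imwrite(f'pics/{n}0.png',c['pixels'][:,:,::-1]);np.savez(f'{n}0.npz',**c)
    print(n,np.round(c['mtx'],1).tolist(),c['k1'],np.round(-c['R'].T@c['t'],0))
E
```

```text
{'clock': np.float64(0.0), 'qpos': array([-0.988,  0.256,  0.107, -0.   , -1.424, -0.285]), 'qvel': array([ 0.002, -0.001,  0.   ,  0.002,  0.003, -0.   ]), 'tau': array([-1.0000e-03, -3.8663e+01,  2.3794e+01,  5.3650e+00, -6.0000e-03,
       -0.0000e+00]), 'ee_pos': array([ 161.283, -525.306,  230.388]), 'tool_rot': array([ 4.660e-01, -3.106e+00, -3.000e-03]), 'contact_force': array([-0.558,  0.133, -0.084]), 'torque': array([-0.04 ,  0.046,  0.004]), 'grip_force': np.float64(0.0), 'width': np.float64(85.247)} 18.700000000000003
scene [[444.3, 0.0, 320.1], [0.0, 444.3, 192.5], [0.0, 0.0, 1.0]] -0.0626130983525687 [ 16. 981. 762.]
top [[429.0, 0.0, 327.4], [0.0, 429.0, 203.8], [0.0, 0.0, 1.0]] 0.024367918989843883 [ 443.   -7. 1354.]
```

View pics/scene0.png

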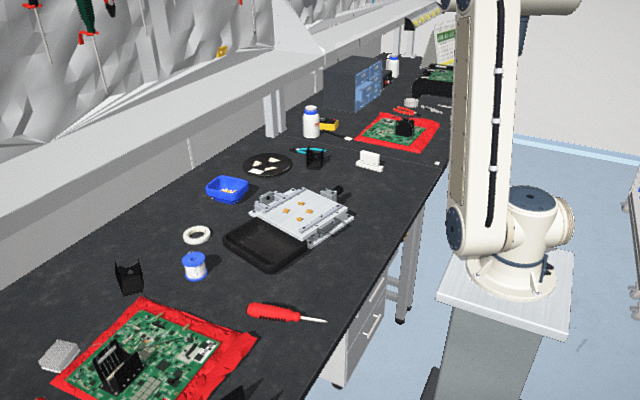

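View pics/top0.png

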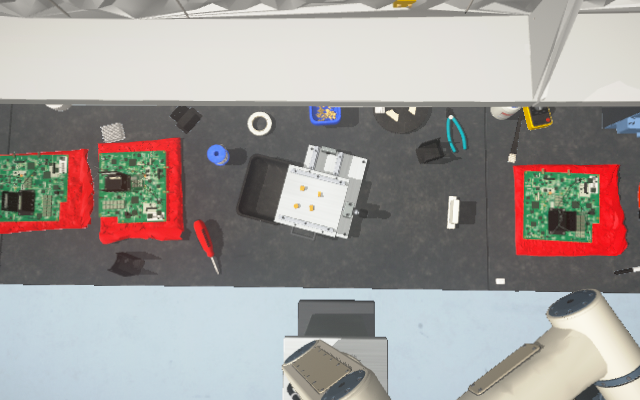

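The scene view shows the fixture with the tray at about (270,240), the scraper at (369,160) and the screwdriver at (285,314). In the top view the scraper is at (453,212), the deck at about (318,200), the plunger knob at (358,212) and the tray at (262,187), so fixture +y points left in the image. I'll zoom in on both views.

```bash
cat >> h.py <<'E'
def ray(c,uv):
    uv=np.atleast_2d(np.float64(uv));M=c['mtx'];d=np.c_[(uv[:,0]-M[0,2])/M[0,0],(uv[:,1]-M[1,2])/M[1,1]]
    s=d.copy()
    for _ in range(20): s=d/(1+float(c['k1'])*(s**2).sum(1,keepdims=True))
    v=np.c_[s,np.ones(len(s))]
    return -c['R'].T@c['t'], v@c['R']
def onz(c,uv,z):
    o,v=ray(c,uv);return o+v*((z-o[2])/v[:,2])[:,None]
def tri(obs):
    A=np.zeros((3,3));b=np.zeros(3)
    for c,uv in obs:
        o,v=ray(c,uv);v=v[0]/np.linalg.norm(v[0]);P=np.eye(3)-np.outer(v,v);A+=P;b+=P@o
    x=np.linalg.solve(A,b);return x
def wrist():
    o=robot.get_obs();c=dict(robot.camera('wrist'));T=np.asarray(c['tool_from_camera']);R=Ro.from_rotvec(o['tool_rot']).as_matrix()
    Rw=R@T[:3,:3];tw=R@T[:3,3]+o['ee_pos'];c['R']=Rw.T;c['t']=-Rw.T@tw;return c
def blobs(m,amin):
    n,l,s,ce=cv2.connectedComponentsWithStats(m.astype(np.uint8)*255)
    return [(ce[i],s[i,4],cv2.minAreaRect(np.argwhere(l==i)[:,::-1].astype(np.float32))) for i in range(1,n) if s[i,4]>=amin]
E
python3 - <<'E'
from h import *
t=np.load('top0.npz');s=np.load('scene0.npz')
a=t['pixels'][130:250,235:395];b=s['pixels'][140:275,215:395]
a=cv2.resize(a,(800,600),interpolation=cv2.INTER_CUBIC);b=cv2.resize(b,(800,600),interpolation=cv2.INTER_CUBIC)
cv2.imwrite('pics/a.png',a[:,:,::-1]);cv2.imwrite('pics/b.png',b[:,:,::-1])
hs=cv2.cvtColor(t['pixels'],cv2.COLOR_RGB2HSV)
w=(hs[...,2]>150)&(hs[...,1]<60);w[:190]=0;w[235:]=0;w[:,:430]=0;w[:,480:]=0
for x in blobs(w,20):print('scr',x,onz(t,cv2.boxPoints(x[2]),40).round(),onz(t,x[0],30).round())
br=(hs[...,0]>8)&(hs[...,0]<28)&(hs[...,1]>90)&(hs[...,2]>90);br[:140]=0;br[250:]=0;br[:,:270]=0;br[:,380:]=0
for x in blobs(br,4):print('brass',x,onz(t,x[0],67).round())
w=(hs[...,2]>100)&(hs[...,1]<60);w[:140]=0;w[245:]=0;w[:,:265]=0;w[:,380:]=0
for x in blobs(w,200):print('deck',x,onz(t,cv2.boxPoints(x[2]),64).round())
T=wrist();print(np.round(T['tool_from_camera'],3).tolist(),np.round(T['mtx'],1).tolist())
E
```

```text
scr (array([452.48048048, 211.94294294]), np.int32(333), ((452.8365783691406, 212.1147918701172), (10.916200637817383, 32.436710357666016), 3.5763344764709473)) [[ 488. -334.   40.]
 [ 587. -342.   40.]
 [ 585. -375.   40.]
 [ 487. -367.   40.]] [[ 538. -356.   30.]]
brass (array([301.94736842, 187.84210526]), np.int32(19), ((302.0, 188.0), (4.0, 4.0), 90.0)) [[605. 104.  67.]]
brass (array([318.92857143, 193.85714286]), np.int32(14), ((319.0, 194.0), (4.0, 2.0), 90.0)) [[587.  53.  67.]]
brass (array([295.6, 205.6]), np.int32(15), ((295.5, 205.5), (3.0, 3.0), 90.0)) [[550. 123.  67.]]
brass (array([311. , 207.5]), np.int32(18), ((311.0, 207.5), (5.0, 2.0), 90.0)) [[545.  76.  67.]]
deck (array([321.3069859 , 192.63725812]), np.int32(6098), ((321.4938049316406, 193.89834594726562), (80.3907470703125, 94.6266098022461), 14.931418418884277)) [[ 479.  198.   64.]
 [ 759.  129.   64.]
 [ 696. -109.   64.]
 [ 419.  -37.   64.]]
[[0.0, -0.949, -0.315, 81.996], [1.0, 0.0, 0.0, -0.044], [-0.0, -0.315, 0.949, -141.535], [0.0, 0.0, 0.0, 1.0]] [[333.3, 0.0, 320.8], [0.0, 333.3, 202.7], [0.0, 0.0, 1.0]]
```

View pics/a.png

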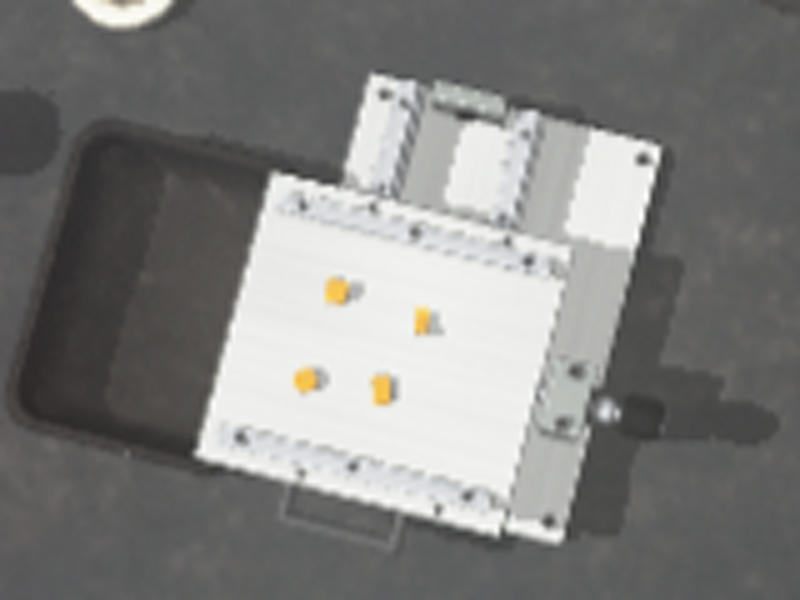

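The crop shows the deck corners at crop (270,172), (197,458), (500,535). The plunger knob is at (640,413), the block at (568,397), and the off-cuts at (338,291), (424,321), (308,380), (384,389), well inside the rails.

```bash
cat >> h.py <<'E'
import json,os
def Rpsi(deg):
    a=np.deg2rad(deg);return np.array([[-np.sin(a),np.cos(a),0],[np.cos(a),np.sin(a),0],[0,0,-1]])
def cmd0():
    if os.path.exists('cmd.json'): d=json.load(open('cmd.json'));return np.array(d[0]),np.array(d[1])
    return np.array([161.4,-525.779,231.283]),Ro.from_rotvec([.466,-3.106,-.003]).as_matrix()
def go(*targets,nd=3):
    """targets (xyz,psi): waypoints of one call; last one stored as commanded"""
    p,R=cmd0()
    for x,psi in targets:
        s=np.round(R.T@(np.array(x)-p)/400,nd);r=np.round(Ro.from_matrix(R.T@Rpsi(psi)).as_rotvec()/(np.pi/2),nd)+0.
        print('xyz',s.tolist(),'ang',r.tolist())
    json.dump([(p+R@s*400).tolist(),(R@Ro.from_rotvec(r*np.pi/2).as_matrix()).tolist()],open('cmd.json','w'))
def st():
    o=robot.get_obs();p,R=cmd0();print({k:np.round(o[k],2).tolist() for k in('clock','ee_pos','contact_force','width','grip_force')},'err',np.round(o['ee_pos']-p,2),'roterr',np.round(Ro.from_matrix(R.T@Ro.from_rotvec(o['tool_rot']).as_matrix()).as_rotvec(),4));return o
E
python3 - <<'E'
from h import *
t=np.load('top0.npz')
f=lambda p:(np.array(p)+.5)/5-.5+[235,130]
UL,LL,LR=[onz(t,f(p),64)[0] for p in((270,172),(197,458),(500,535))]
print(UL,LL,LR,np.linalg.norm(UL-LL),np.linalg.norm(LL-LR))
ex=(UL-LL);ey=(LL-LR);print(np.degrees(np.arctan2(ex[1],ex[0])),np.degrees(np.arctan2(ey[1],ey[0]))-90)
print('deck c',(UL+LR)/2,'knob',onz(t,f((640,413)),60))
go(([520,-356,200],85.4))
E
```

```text
[677.84886727 146.51362445  64.        ] [502.89347598 187.49545719  64.        ] [458.35821447   4.23157069  64.        ] 179.69112264319196 188.59756523898614
-13.183365842520427 -13.658779014132108
deck c [568.10354087  75.37259757  64.        ] knob [[532.67485812 -79.56951821  60.        ]]
xyz [-0.982, 0.143, 0.078] ang [0.001, -0.001, 0.241]
```

apply_moves(
  xyz=[
    [-0.982, 0.143, 0.078],
    [-0.982, 0.143, 0.078],
    [-0.982, 0.143, 0.078],
    [-0.982, 0.143, 0.078],
    [-0.982, 0.143, 0.078],
    [-0.982, 0.143, 0.078],
    [-0.982, 0.143, 0.078],
    [-0.982, 0.143, 0.078],
    [-0.982, 0.143, 0.078],
    [-0.982, 0.143, 0.078],
  ],
  angular=[
    [0, 0, 0.241],
    [0, 0, 0.241],
    [0, 0, 0.241],
    [0, 0, 0.241],
    [0, 0, 0.241],
    [0, 0, 0.241],
    [0, 0, 0.241],
    [0, 0, 0.241],
    [0, 0, 0.241],
    [0, 0, 0.241],
  ],
  fingers=1,
)

```text
clock: 0.98
ee_pos: [522.2, -354.0, 199.2]
tool_rot: [-0.125, -3.138, -0.001]
contact_force: [0.6, -0.1, 0.4]
width: 85.3
grip_force: 0.0
```

apply_moves(
  xyz=[
    [0, 0, 0],
    [0, 0, 0],
    [0, 0, 0],
  ],
  angular=[
    [0, 0, 0],
    [0, 0, 0],
    [0, 0, 0],
  ],
)

```text
clock: 1.23
ee_pos: [519.9, -355.8, 199.7]
tool_rot: [-0.126, -3.138, -0.0]
contact_force: [-0.3, 0.0, -0.7]
width: 85.6
grip_force: 0.0
```

```bash
python3 - <<'E'
from h import *
st();c=wrist();np.savez('w1.npz',**c);cv2.imwrite('pics/w1.png',c['pixels'][:,:,::-1])
hs=cv2.cvtColor(c['pixels'],cv2.COLOR_RGB2HSV)
w=(hs[...,2]>150)&(hs[...,1]<50)
for x in blobs(w,300):print(x,onz(c,x[0],40).round())
E
```

```text
{'clock': 1.23, 'ee_pos': [519.92, -355.77, 199.66], 'contact_force': [-0.29, 0.01, -0.73], 'width': 85.56, 'grip_force': 0.0} err [-0.17 -0.   -0.33] roterr [ 0.0003  0.0016 -0.0004]
(array([629.59972106, 138.24128312]), np.int32(717), ((633.711669921875, 136.9927978515625), (21.287267684936523, 68.02835083007812), 24.62356185913086)) [[499. -72.  40.]]
(array([320.95089667, 194.88343296]), np.int32(2342), ((321.0, 196.0), (102.0, 24.0), 90.0)) [[ 530. -357.   40.]]
(array([601.65059145, 257.67021968]), np.int32(7693), ((605.9912719726562, 256.17010498046875), (66.78662109375, 143.6211395263672), 23.498565673828125)) [[620. -76.  40.]]
(array([ 46.12581128, 269.69745382]), np.int32(2003), ((54.561344146728516, 272.73358154296875), (90.31858825683594, 65.40188598632812), 24.27444076538086)) [[ 588. -647.   40.]]
(array([192.48051948, 295.61168831]), np.int32(770), ((192.7844696044922, 293.482177734375), (17.855764389038086, 68.81456756591797), 25.76932716369629)) [[ 630. -500.   40.]]
(array([449.36399474, 295.77660972]), np.int32(761), ((445.3101806640625, 294.8233642578125), (68.2912368774414, 18.31999397277832), 56.97613525390625)) [[ 652. -231.   40.]]
```

View pics/w1.png

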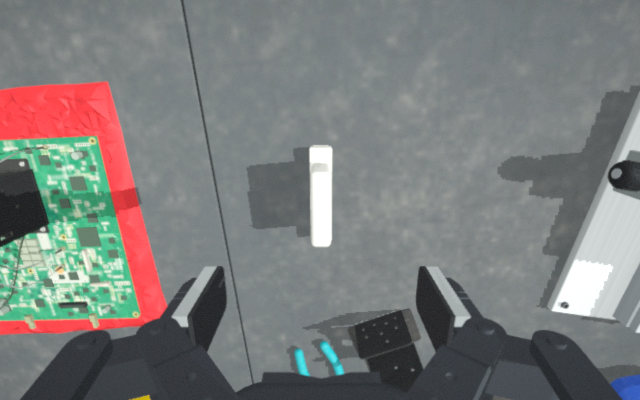

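The wrist view shows the scraper upright and in line with the tool, columns 309–332, rows 145–247. The foot's near end shows above the rib at row 163. The knob is at right, (628,176), and the spare bracket at (390,345) is clear of the fingers' path.

```bash
python3 - <<'E'
from h import *
c=np.load('w1.npz');g=c['pixels'].astype(int)
for r in (148,155,160,165,170,180,200,220,235,243,246):
    print(r,[int(i) for i in np.where((g[r,300:342].min(1)>120))[0][[0,-1]]+300],g[r,306:336:3].mean(1).astype(int))
print(g[140:252:2,321].mean(1).astype(int))
s=np.load('scene0.npz');t=np.load('top0.npz')
hs=cv2.cvtColor(s['pixels'],cv2.COLOR_RGB2HSV);m=(hs[...,2]>170)&(hs[...,1]<40);m[:145]=0;m[180:]=0;m[:,:350]=0;m[:,390:]=0
for x in blobs(m,20):
    print(x[0],x[2], x[1]);  print('tri centroid',tri([(s,x[0]),(c,[321,196])]),tri([(t,[452.5,212]),(c,[321,196])]))
for z in (0,16,62): print(z,onz(c,[[321,145.5],[321,163],[321,172],[321,247]],z).round(1).tolist(), onz(c,[[309.5,200],[332.5,200]],z)[:,1])
E
```

```text
148 [309, 341] [ 98 176 255 255 255 255 255 255 255 135]
155 [309, 341] [ 98 186 255 255 255 255 255 255 255 149]
160 [309, 341] [ 95 181 255 255 255 255 255 255 255 148]
165 [309, 341] [ 98 151 212 205 206 215 221 238 255 139]
170 [309, 341] [ 96 147 200 214 218 221 223 236 255 135]
180 [310, 341] [ 98 121 236 255 255 255 255 255 255 135]
200 [310, 341] [ 99 115 230 255 255 255 255 255 255 133]
220 [310, 341] [107 112 223 255 255 255 255 255 255 136]
235 [310, 341] [104 109 217 255 255 255 255 255 255 131]
243 [300, 341] [141 135 210 255 255 255 255 255 221 135]
246 [300, 341] [142 139 147 209 218 219 220 212 142 136]
[131 130 144 212 255 255 255 255 255 255 255 255 214 218 219 221 252 255
 255 255 255 255 255 255 255 255 255 255 255 255 255 255 255 255 255 255
 255 255 255 255 255 255 255 255 255 255 255 255 255 255 255 255 255 219
 143 138]
[369.02917772 160.70026525] ((370.1514892578125, 160.30706787109375), (26.474836349487305, 17.134565353393555), 14.931416511535645) 377
tri centroid [ 535.84221756 -356.59287584   30.87860352] [ 537.73622123 -357.8806317    20.84018549]
0 [[489.6, -353.4, 0.0], [507.7, -354.8, 0.0], [517.2, -355.6, 0.0], [603.4, -362.5, 0.0]] [-370.39040655 -345.73108467]
16 [[487.2, -353.2, 16.0], [504.4, -354.6, 16.0], [513.5, -355.3, 16.0], [595.7, -361.9, 16.0]] [-369.42097506 -345.91774834]
62 [[480.3, -352.7, 62.0], [495.1, -353.9, 62.0], [502.9, -354.5, 62.0], [573.4, -360.2, 62.0]] [-366.63385952 -346.45440641]
```

```bash
python3 - <<'E'
from h import *
go(([538,-357,110],85.4),([538,-357,28],85.4))
E
```

```text
xyz [-0.045, 0.0, 0.225] ang [0.0, 0.0, 0.0]
xyz [-0.045, 0.0, 0.43] ang [0.0, 0.0, 0.0]
```

apply_moves(
  xyz=[
    [-0.045, 0, 0.225],
    [-0.045, 0, 0.225],
    [-0.045, 0, 0.225],
    [-0.045, 0, 0.3],
    [-0.045, 0, 0.37],
    [-0.045, 0, 0.43],
    [-0.045, 0, 0.43],
    [-0.045, 0, 0.43],
    [-0.045, 0, 0.43],
  ],
  angular=[
    [0, 0, 0],
    [0, 0, 0],
    [0, 0, 0],
    [0, 0, 0],
    [0, 0, 0],
    [0, 0, 0],
    [0, 0, 0],
    [0, 0, 0],
    [0, 0, 0],
  ],
  fingers=1,
)

```text
clock: 2.03
ee_pos: [539.0, -358.6, 30.9]
tool_rot: [0.127, 3.136, -0.003]
contact_force: [0.5, -0.2, 1.0]
width: 85.3
grip_force: 0.0
```

apply_moves(
  xyz=[
    [0, 0, 0],
    [0, 0, 0],
    [0, 0, 0],
    [0, 0, 0],
    [0, 0, 0],
    [0, 0, 0],
    [0, 0, 0],
    [0, 0, 0],
  ],
  angular=[
    [0, 0, 0],
    [0, 0, 0],
    [0, 0, 0],
    [0, 0, 0],
    [0, 0, 0],
    [0, 0, 0],
    [0, 0, 0],
    [0, 0, 0],
  ],
  fingers=-1,
)

```text
clock: 2.7
ee_pos: [538.3, -357.4, 28.5]
tool_rot: [0.126, 3.139, -0.001]
contact_force: [0.1, 1.2, 2.3]
width: 17.1
grip_force: 59.3
```

```bash
python3 - <<'E'
from h import *
st()
E
```

```text
{'clock': 2.7, 'ee_pos': [538.31, -357.44, 28.48], 'contact_force': [0.09, 1.23, 2.27], 'width': 17.14, 'grip_force': 59.32} err [ 0.18 -0.29  0.48] roterr [ 0.0009  0.0001 -0.0002]
```

```bash
python3 - <<'E'
from h import *
go(([538,-357,160],85.4),([545,-20,230],76.3))
E
```

```text
xyz [0.0, 0.001, -0.33] ang [0.0, 0.0, 0.0]
xyz [0.051, 0.842, -0.505] ang [0.0, 0.0, 0.101]
```

apply_moves(
  xyz=[
    [0, 0.001, -0.1],
    [0, 0.001, -0.2],
    [0, 0.001, -0.3],
    [0.051, 0.842, -0.505],
    [0.051, 0.842, -0.505],
    [0.051, 0.842, -0.505],
    [0.051, 0.842, -0.505],
    [0.051, 0.842, -0.505],
    [0.051, 0.842, -0.505],
    [0.051, 0.842, -0.505],
  ],
  angular=[
    [0, 0, 0],
    [0, 0, 0],
    [0, 0, 0],
    [0, 0, 0.101],
    [0, 0, 0.101],
    [0, 0, 0.101],
    [0, 0, 0.101],
    [0, 0, 0.101],
    [0, 0, 0.101],
    [0, 0, 0.101],
  ],
)

```text
clock: 3.53
ee_pos: [542.9, -72.5, 216.7]
tool_rot: [-0.375, -3.118, -0.0]
contact_force: [1.3, 0.6, -1.8]
width: 16.9
grip_force: 59.5
```

apply_moves(
  xyz=[
    [0, 0, 0],
    [0, 0, 0],
    [0, 0, 0],
    [0, 0, 0],
    [0, 0, 0],
  ],
  angular=[
    [0, 0, 0],
    [0, 0, 0],
    [0, 0, 0],
    [0, 0, 0],
    [0, 0, 0],
  ],
)

```text
clock: 3.95
ee_pos: [543.4, -75.6, 216.0]
tool_rot: [-0.378, -3.117, 0.0]
contact_force: [0.2, 0.2, -2.2]
width: 17.4
grip_force: 59.6
```

```bash
python3 - <<'E'
from h import *
st();c=wrist();np.savez('w2.npz',**c);cv2.imwrite('pics/w2.png',c['pixels'][:,:,::-1])
hs=cv2.cvtColor(c['pixels'],cv2.COLOR_RGB2HSV)
br=(hs[...,0]>8)&(hs[...,0]<28)&(hs[...,1]>90)&(hs[...,2]>90)
for x in blobs(br,60):print('brass',x[0].round(),x[1],onz(c,x[0],67).round())
E
```

```text
{'clock': 3.95, 'ee_pos': [543.4, -75.61, 216.04], 'contact_force': [0.23, 0.18, -2.18], 'width': 17.36, 'grip_force': 59.62} err [ -1.43 -55.73 -14.09] roterr [0.001  0.002  0.0018]
brass [543. 142.] 249 [[549. 122.  67.]]
brass [489. 148.] 275 [[544.  76.  67.]]
brass [468. 199.] 166 [[586.  53.  67.]]
brass [525. 204.] 240 [[603. 104.  67.]]
```

View pics/w2.png

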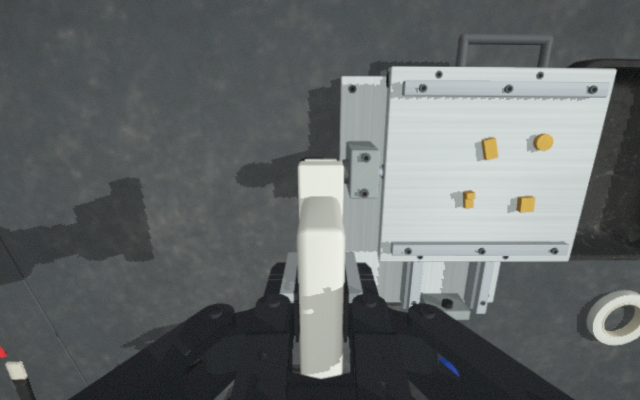

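The scraper is held upright. In the wrist view the deck corners are at (391,67), (615,70), (570,262) and (381,260), and the brass is at (543,142), (489,148), (468,199), (525,204). The previous call ran short because it was speed-clipped, so I'll re-sync the commanded pose.

```bash
cat >> h.py <<'E'
def sync(psi=None):
    o=robot.get_obs();R=Ro.from_rotvec(o['tool_rot']).as_matrix() if psi is None else Rpsi(psi)
    json.dump([o['ee_pos'].tolist(),R.tolist()],open('cmd.json','w'))
def fw(F,p): # fixture xy -> world
    a=np.deg2rad(F[2]);return np.array([F[0]+np.cos(a)*p[0]-np.sin(a)*p[1],F[1]+np.sin(a)*p[0]+np.cos(a)*p[1]])
E
python3 - <<'E'
from h import *
from scipy.optimize import least_squares
c=np.load('w2.npz');t=np.load('top0.npz')
P=[(-135,-95),(-135,95),(45,95),(45,-95)]
W=onz(c,[(391,67),(615,70),(570,262),(381,260)],64)[:,:2]
r=least_squares(lambda F:np.concatenate([fw(F,p)-w for p,w in zip(P,W)]),[600,60,-13.5]);print(r.x.round(2),r.fun.round(1))
f=lambda p:(np.array(p)+.5)/5-.5+[235,130]
W2=[onz(t,f(p),64)[0][:2] for p in((500,535),(197,458),(270,172))]
r2=least_squares(lambda F:np.concatenate([fw(F,p)-w for p,w in zip(P,W2)]),[600,60,-13.5]);print(r2.x.round(2),r2.fun.round(1))
# height check: deck corners & brass from two views
for a,b in [((391,67),f((500,535))),((615,70),f((197,458))),((570,262),f((270,172))),((543,142),(295.6,205.6)),((489,148),(311,207.5)),((468,199),(318.9,193.9)),((525,204),(301.9,187.8))]:
    print(tri([(c,a),(t,b)]).round(1))
F=(r.x+r2.x)/2;a=np.deg2rad(F[2]);B=onz(c,[(543,142),(489,148),(468,199),(525,204)],67)[:,:2]-F[:2]
print('F',F.round(2),'brass fx',np.c_[B@[np.cos(a),np.sin(a)],B@[-np.sin(a),np.cos(a)]].round(1))
np.save('F.npy',F)
print('start',fw(F,(-45,-50)),'end',fw(F,(-45,112)),'knob',fw(F,(-45,-160)))
E
```

```text
[611.16  64.52 -13.71] [-0.5  0.1 -1.1  2.7 -0.7 -0.7  2.3 -2.1]
[611.89  64.43 -13.51] [ 0.1 -0.6 -0.1  0.9 -0.  -0.2]
[458.2   4.2  63.9]
[503.4 187.7  62.1]
[677.7 146.5  64.5]
[550.1 123.   65.7]
[544.7  76.5  64.2]
[586.5  52.9  66.1]
[604.7 104.8  65. ]
F [611.52  64.48 -13.61] brass fx [[-74.1  41.6]
 [-68.8  -5.3]
 [-22.  -17.5]
 [-17.   36.4]]
start [556.01911032  26.47172765] end [594.14537976 183.9213627 ] knob [530.13090267 -80.43851838]
```

```bash
python3 - <<'E'
from h import *
sync();F=np.load('F.npy');s=fw(F,(-45,-55))
go(([*s,216],76.4),([*s,110],76.4),([*s,93.8],76.4))
E
```

```text
xyz [0.031, 0.243, 0.0] ang [0.0, -0.001, -0.002]
xyz [0.03, 0.243, 0.265] ang [0.0, -0.001, -0.002]
xyz [0.03, 0.243, 0.306] ang [0.0, -0.001, -0.002]
```

apply_moves(
  xyz=[
    [0.03, 0.1, 0],
    [0.03, 0.18, 0],
    [0.03, 0.243, 0.05],
    [0.03, 0.243, 0.14],
    [0.03, 0.243, 0.22],
    [0.03, 0.243, 0.27],
    [0.03, 0.243, 0.29],
    [0.03, 0.243, 0.306],
    [0.03, 0.243, 0.306],
    [0.03, 0.243, 0.306],
  ],
  angular=[
    [0, -0.001, -0.002],
    [0, -0.001, -0.002],
    [0, -0.001, -0.002],
    [0, -0.001, -0.002],
    [0, -0.001, -0.002],
    [0, -0.001, -0.002],
    [0, -0.001, -0.002],
    [0, -0.001, -0.002],
    [0, -0.001, -0.002],
    [0, -0.001, -0.002],
  ],
)

```text
clock: 4.83
ee_pos: [556.2, 22.4, 95.7]
tool_rot: [0.37, 3.116, 0.0]
contact_force: [0.6, 0.4, -0.9]
width: 17.0
grip_force: 59.8
```

```bash
python3 - <<'E'
from h import *
st();F=np.load('F.npy');go(([*fw(F,(-45,25)),93.4],76.4));go(([*fw(F,(-45,104)),93.4],76.4))
E
```

```text
{'clock': 4.83, 'ee_pos': [556.19, 22.44, 95.68], 'contact_force': [0.62, 0.37, -0.87], 'width': 17.05, 'grip_force': 59.79} err [1.29 0.84 1.92] roterr [-0.001  -0.0033 -0.0015]
xyz [0.0, 0.2, 0.001] ang [0.0, 0.0, 0.0]
xyz [0.0, 0.197, -0.0] ang [0.0, 0.0, 0.0]
```

apply_moves(
  xyz=[
    [0, 0, 0.001],
    [0, 0, 0.001],
    [0, 0, 0.001],
  ],
  angular=[
    [0, 0, 0],
    [0, 0, 0],
    [0, 0, 0],
  ],
)

```text
clock: 5.08
ee_pos: [555.8, 22.8, 95.0]
tool_rot: [0.37, 3.116, 0.001]
contact_force: [0.0, 0.5, -2.0]
width: 17.6
grip_force: 59.8
```

apply_moves(
  xyz=[
    [0, 0, 0.004],
    [0, 0.02, 0.004],
    [0, 0.04, 0.004],
    [0, 0.06, 0.004],
    [0, 0.08, 0.004],
    [0, 0.1, 0.004],
    [0, 0.12, 0.004],
    [0, 0.14, 0.004],
    [0, 0.16, 0.004],
    [0, 0.18, 0.004],
  ],
  angular=[
    [0, 0, 0],
    [0, 0, 0],
    [0, 0, 0],
    [0, 0, 0],
    [0, 0, 0],
    [0, 0, 0],
    [0, 0, 0],
    [0, 0, 0],
    [0, 0, 0],
    [0, 0, 0],
  ],
)

```text
clock: 5.92
ee_pos: [572.2, 93.5, 92.5]
tool_rot: [0.37, 3.118, -0.001]
contact_force: [-0.5, -2.2, -0.0]
width: 17.0
grip_force: 60.2
```

apply_moves(
  xyz=[
    [0, 0.02, 0],
    [0, 0.04, 0],
    [0, 0.06, 0],
    [0, 0.08, 0],
    [0, 0.1, 0],
    [0, 0.12, 0],
    [0, 0.14, 0],
    [0, 0.16, 0],
    [0, 0.18, 0],
    [0, 0.2, 0],
  ],
  angular=[
    [0, 0, 0],
    [0, 0, 0],
    [0, 0, 0],
    [0, 0, 0],
    [0, 0, 0],
    [0, 0, 0],
    [0, 0, 0],
    [0, 0, 0],
    [0, 0, 0],
    [0, 0, 0],
  ],
)

```text
clock: 6.75
ee_pos: [591.0, 171.3, 92.4]
tool_rot: [0.37, 3.118, -0.0]
contact_force: [-0.3, -1.2, 1.5]
width: 17.3
grip_force: 60.3
```

apply_moves(
  xyz=[
    [0, 0.02, 0],
    [0, 0.02, 0],
    [0, 0.02, 0],
  ],
  angular=[
    [0, 0, 0],
    [0, 0, 0],
    [0, 0, 0],
  ],
)

```text
clock: 7.0
ee_pos: [592.4, 179.1, 91.7]
tool_rot: [0.369, 3.119, 0.0]
contact_force: [0.0, 0.1, -2.5]
width: 17.2
grip_force: 60.0
```

```bash
python3 - <<'E'
from h import *
o=robot.get_obs();print(o['ee_pos'],o['contact_force']);F=np.load('F.npy');a=np.deg2rad(F[2]);d=o['ee_pos'][:2]-F[:2];print('fix',d@[np.cos(a),np.sin(a)],d@[-np.sin(a),np.cos(a)])
for n in('scene','top'):
    c=robot.camera(n);hs=cv2.cvtColor(c['pixels'],cv2.COLOR_RGB2HSV)
    cv2.imwrite(f'pics/{n}1.png',c['pixels'][:,:,::-1])
    br=(hs[...,0]>6)&(hs[...,0]<28)&(hs[...,1]>90)&(hs[...,2]>60)
    br[260:]=0;br[:140]=0;br[:,:215]=0;br[:,395:]=0
    for x in blobs(br,3):print(n,x[0].round(),x[1],onz(c,x[0],67).round(),onz(c,x[0],10).round())
sync()
E
```

```text
[592.39049793 179.06618726  91.70422002] [ 0.0063962   0.07736219 -2.49346826]
fix -45.562936888161204 106.86819321850193
scene [227. 191.] 11 [[823.  90.  67.]] [[889.  17.  10.]]
scene [265. 241.] 61 [[578. 246.  67.]] [[624. 186.  10.]]
scene [281. 247.] 72 [[527. 248.  67.]] [[569. 188.  10.]]
```

```bash
python3 - <<'E'
from h import *
F=np.load('F.npy');go(([*fw(F,(-55,30)),225],76.4))
E
```

```text
xyz [0.024, -0.19, -0.333] ang [0.0, 0.001, 0.001]
```

apply_moves(
  xyz=[
    [0, 0, -0.1],
    [0, 0, -0.2],
    [0.024, -0.19, -0.333],
    [0.024, -0.19, -0.333],
    [0.024, -0.19, -0.333],
    [0.024, -0.19, -0.333],
    [0.024, -0.19, -0.333],
  ],
  angular=[
    [0, 0, 0],
    [0, 0, 0],
    [0, 0, 0],
    [0, 0, 0],
    [0, 0, 0],
    [0, 0, 0],
    [0, 0, 0],
  ],
)

```text
clock: 7.68
ee_pos: [565.1, 106.3, 225.8]
tool_rot: [0.372, 3.117, 0.002]
contact_force: [0.3, 0.6, -1.4]
width: 17.2
grip_force: 60.0
```

```bash
python3 - <<'E'
from h import *
st();c=wrist();cv2.imwrite('pics/w3.png',c['pixels'][:,:,::-1])
hs=cv2.cvtColor(c['pixels'],cv2.COLOR_RGB2HSV)
F=np.load('F.npy');a=np.deg2rad(F[2])
br=(hs[...,0]>6)&(hs[...,0]<28)&(hs[...,1]>90)&(hs[...,2]>60)
for x in blobs(br,30):
    d=onz(c,x[0],10)[0][:2]-F[:2];print('brass',x[0].round(),x[1],'fix',d@[np.cos(a),np.sin(a)],d@[-np.sin(a),np.cos(a)])
E
```

```text
{'clock': 7.68, 'ee_pos': [565.14, 106.34, 225.77], 'contact_force': [0.32, 0.61, -1.39], 'width': 17.21, 'grip_force': 59.98} err [ 0.02 -0.38  0.61] roterr [-0.0015 -0.0026 -0.0003]
brass [408. 153.] 187 fix -74.50787139907558 123.59136778328454
brass [404. 202.] 333 fix -18.432358131829293 123.74527252251488
```

View pics/w3.png

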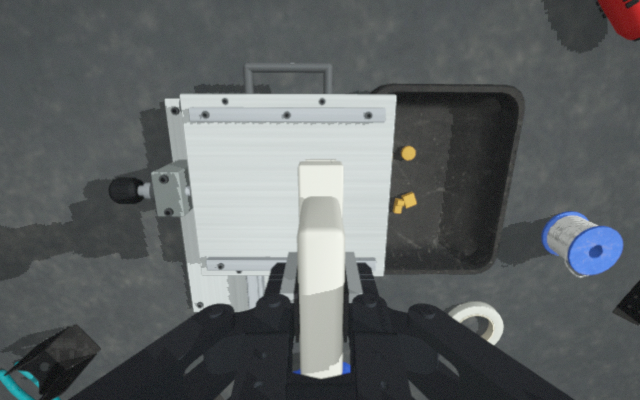

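The wrist view shows three off-cuts in the tray: the slug at (408,153) and two at (398,206) and (409,199). The fourth may be hidden under the deck edge or behind the held scraper, so I'll check the scene view.

```bash
python3 - <<'E'
from h import *
c=robot.camera('scene');b=c['pixels'][170:275,215:355]
cv2.imwrite('pics/s2.png',cv2.resize(b,(800,600),interpolation=cv2.INTER_CUBIC)[:,:,::-1])
E
```

```text
(no output)
```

View pics/s2.png

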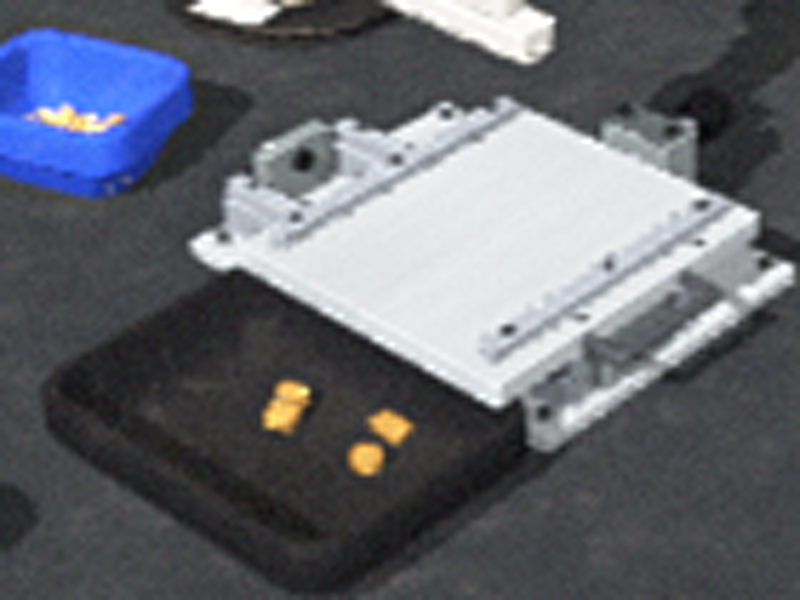

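All four off-cuts lie in the tray, at crop (290,390), (283,415), (390,427) and (366,458), and the deck is clear. Next I'll put the scraper back.

```bash
python3 - <<'E'
from h import *
go(([538,-357,120],85.4))
E
```

```text
xyz [-0.208, -1.143, 0.263] ang [0.0, 0.0, -0.1]
```

apply_moves(
  xyz=[
    [-0.14, -0.8, 0],
    [-0.14, -0.8, 0],
    [-0.14, -0.8, 0],
    [-0.14, -0.8, 0],
    [-0.14, -0.8, 0],
    [-0.14, -0.8, 0],
    [-0.14, -0.8, 0],
    [-0.14, -0.8, 0],
    [-0.14, -0.8, 0],
    [-0.14, -0.8, 0],
  ],
  angular=[
    [0, 0, -0.1],
    [0, 0, -0.1],
    [0, 0, -0.1],
    [0, 0, -0.1],
    [0, 0, -0.1],
    [0, 0, -0.1],
    [0, 0, -0.1],
    [0, 0, -0.1],
    [0, 0, -0.1],
    [0, 0, -0.1],
  ],
)

```text
clock: 8.62
ee_pos: [544.5, -218.7, 223.6]
tool_rot: [-0.128, -3.137, -0.001]
contact_force: [0.5, 0.6, -2.5]
width: 17.2
grip_force: 60.1
```

```bash
python3 - <<'E'
from h import *
sync();o=st();go(([538,-357,120],85.4),([538,-357,36],85.4))
E
```

```text
{'clock': 8.62, 'ee_pos': [544.54, -218.66, 223.55], 'contact_force': [0.46, 0.62, -2.49], 'width': 17.24, 'grip_force': 60.13} err [0. 0. 0.] roterr [0. 0. 0.]
xyz [-0.012, -0.346, 0.259] ang [0.0, -0.001, -0.001]
xyz [-0.013, -0.346, 0.469] ang [0.0, -0.001, -0.001]
```

apply_moves(
  xyz=[
    [-0.012, -0.346, 0.26],
    [-0.012, -0.346, 0.26],
    [-0.012, -0.346, 0.26],
    [-0.012, -0.346, 0.26],
    [-0.012, -0.346, 0.26],
    [-0.012, -0.346, 0.34],
    [-0.012, -0.346, 0.4],
    [-0.012, -0.346, 0.44],
    [-0.012, -0.346, 0.469],
    [-0.012, -0.346, 0.469],
  ],
  angular=[
    [0, -0.001, -0.001],
    [0, -0.001, -0.001],
    [0, -0.001, -0.001],
    [0, -0.001, -0.001],
    [0, -0.001, -0.001],
    [0, -0.001, -0.001],
    [0, -0.001, -0.001],
    [0, -0.001, -0.001],
    [0, -0.001, -0.001],
    [0, -0.001, -0.001],
  ],
)

```text
clock: 9.45
ee_pos: [538.0, -353.7, 34.6]
tool_rot: [-0.12, -3.137, -0.004]
contact_force: [-0.6, 0.4, -2.8]
width: 17.4
grip_force: 60.1
```

apply_moves(
  xyz=[
    [0, 0, 0],
    [0, 0, 0.006],
    [0, 0, 0.012],
    [0, 0, 0.012],
  ],
  angular=[
    [0, 0, 0],
    [0, 0, 0],
    [0, 0, 0],
    [0, 0, 0],
  ],
)

```text
clock: 9.78
ee_pos: [539.5, -355.9, 33.9]
tool_rot: [0.122, 3.135, -0.001]
contact_force: [-0.2, 0.7, -1.8]
width: 17.0
grip_force: 60.1
```

apply_moves(
  xyz=[
    [0, 0, 0],
    [0, 0, 0.004],
    [0, 0, 0.007],
    [0, 0, 0.01],
    [0, 0, 0.01],
    [0, 0, 0.01],
  ],
  angular=[
    [0, 0, 0],
    [0, 0, 0],
    [0, 0, 0],
    [0, 0, 0],
    [0, 0, 0],
    [0, 0, 0],
  ],
)

```text
clock: 10.28
ee_pos: [538.9, -356.0, 29.2]
tool_rot: [0.122, 3.136, -0.0]
contact_force: [-0.2, 0.1, -1.9]
width: 16.9
grip_force: 60.1
```

apply_moves(
  xyz=[
    [0, 0, 0.001],
    [0, 0, 0.002],
    [0, 0, 0.003],
    [0, 0, 0.003],
  ],
  angular=[
    [0, 0, 0],
    [0, 0, 0],
    [0, 0, 0],
    [0, 0, 0],
  ],
)

```text
clock: 10.62
ee_pos: [539.1, -356.0, 28.5]
tool_rot: [0.122, 3.136, -0.001]
contact_force: [-0.1, -0.0, 0.1]
width: 17.2
grip_force: 60.7
```

The weight is off the tool, so the scraper is on the bench. I'll open the fingers and lift.

apply_moves(
  xyz=[
    [0, 0, 0],
    [0, 0, 0],
    [0, 0, 0],
    [0, 0, 0],
    [0, 0, 0],
    [0, 0, 0],
    [0, 0, 0],
  ],
  angular=[
    [0, 0, 0],
    [0, 0, 0],
    [0, 0, 0],
    [0, 0, 0],
    [0, 0, 0],
    [0, 0, 0],
    [0, 0, 0],
  ],
  fingers=1,
)

```text
clock: 11.2
ee_pos: [539.0, -356.0, 28.1]
tool_rot: [0.122, 3.136, -0.001]
contact_force: [-0.5, 1.2, -0.6]
width: 85.3
grip_force: 0.0
```

apply_moves(
  xyz=[
    [0, 0, -0.05],
    [0, 0, -0.1],
    [0, 0, -0.2],
    [0, 0, -0.3],
    [0, 0, -0.4],
    [0, 0, -0.43],
    [0, 0, -0.43],
    [0, 0, -0.43],
  ],
  angular=[
    [0, 0, 0],
    [0, 0, 0],
    [0, 0, 0],
    [0, 0, 0],
    [0, 0, 0],
    [0, 0, 0],
    [0, 0, 0],
    [0, 0, 0],
  ],
)

```text
clock: 11.87
ee_pos: [538.9, -355.9, 201.3]
tool_rot: [0.122, 3.134, -0.001]
contact_force: [0.4, -0.0, 0.4]
width: 85.4
grip_force: 0.0
```

```bash
python3 - <<'E'
from h import *
sync();st();c=wrist();g=c['pixels'].astype(int)
m=g.min(2)>170;m[:,:280]=0;m[:,360:]=0
for x in blobs(m,300):print(x)
F=np.load('F.npy');k=fw(F,(-45,-160));print(k)
go(([*(fw(F,(-45,-165))),200],166.4))
E
```

```text
{'clock': 11.87, 'ee_pos': [538.93, -355.92, 201.29], 'contact_force': [0.43, -0.02, 0.4], 'width': 85.43, 'grip_force': 0.0} err [0. 0. 0.] roterr [0. 0. 0.]
(array([321.22300573, 175.45658881]), np.int32(2269), ((321.0, 176.5), (101.0, 22.0), 90.0))
[530.13090267 -80.43851838]
xyz [0.077, 0.673, 0.002] ang [-0.003, 0.003, -0.898]
```

apply_moves(
  xyz=[
    [0.077, 0.673, 0],
    [0.077, 0.673, 0],
    [0.077, 0.673, 0],
    [0.077, 0.673, 0],
    [0.077, 0.673, 0],
    [0.077, 0.673, 0],
    [0.077, 0.673, 0],
    [0.077, 0.673, 0],
    [0.077, 0.673, 0],
    [0.077, 0.673, 0],
  ],
  angular=[
    [0, 0, -0.898],
    [0, 0, -0.898],
    [0, 0, -0.898],
    [0, 0, -0.898],
    [0, 0, -0.898],
    [0, 0, -0.898],
    [0, 0, -0.898],
    [0, 0, -0.898],
    [0, 0, -0.898],
    [0, 0, -0.898],
  ],
)

```text
clock: 12.75
ee_pos: [527.8, -84.3, 198.4]
tool_rot: [1.748, -2.61, 0.001]
contact_force: [0.2, -0.6, 0.1]
width: 85.5
grip_force: 0.0
```

```bash
python3 - <<'E'
from h import *
sync();st();print(robot.get_obs()['qpos'])
F=np.load('F.npy');go(([*(fw(F,(-45,-165))),200],166.4))
E
```

```text
{'clock': 12.75, 'ee_pos': [527.79, -84.31, 198.39], 'contact_force': [0.2, -0.61, 0.05], 'width': 85.5, 'grip_force': 0.0} err [0. 0. 0.] roterr [0. 0. 0.]
[ 1.35069608e-01  2.36563745e-01 -1.73773205e-04  6.09482510e-04
 -1.33417720e+00 -5.26039080e-01]
xyz [0.001, -0.004, -0.004] ang [0.0, 0.0, -0.098]
```

apply_moves(
  xyz=[
    [0.001, -0.004, 0],
    [0.001, -0.004, 0],
    [0.001, -0.004, 0],
    [0.001, -0.004, 0],
    [0.001, -0.004, 0],
    [0.001, -0.004, 0],
  ],
  angular=[
    [0, 0, -0.098],
    [0, 0, -0.098],
    [0, 0, -0.098],
    [0, 0, -0.098],
    [0, 0, -0.098],
    [0, 0, -0.098],
  ],
)

```text
clock: 13.25
ee_pos: [529.7, -86.1, 199.5]
tool_rot: [-1.932, 2.476, -0.003]
contact_force: [-0.4, -0.4, -0.3]
width: 85.5
grip_force: 0.0
```

```bash
python3 - <<'E'
from h import *
sync();st();c=wrist();np.savez('w4.npz',**c);cv2.imwrite('pics/w4.png',c['pixels'][:,:,::-1])
E
```

```text
{'clock': 13.25, 'ee_pos': [529.73, -86.1, 199.54], 'contact_force': [-0.42, -0.39, -0.31], 'width': 85.53, 'grip_force': 0.0} err [0. 0. 0.] roterr [0. 0. 0.]
```

View pics/w4.png

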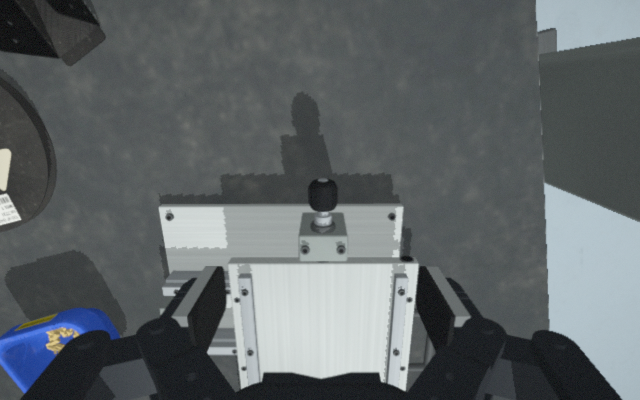

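The knob is at (322,195) in this view, rows 178–212, with the neck and block below it and nothing beside it. I'll triangulate it.

```bash
python3 - <<'E'
from h import *
c=np.load('w4.npz');t=np.load('top0.npz');w1=np.load('w1.npz');F=np.load('F.npy');a=np.deg2rad(F[2])
g=c['pixels'].max(2);sub=(g[165:215,295:350]<45)
for x in blobs(sub,100):print(x[0]+[295,165],x[1],np.array(x[2][0])+[295,165],x[2][1:])
k=[323,195]
for x in blobs(sub,300):k=np.array(x[2][0])+[295,165]
f=lambda p:(np.array(p)+.5)/5-.5+[235,130]
X=[tri([(c,k),(t,f((640,413)))]),tri([(c,k),(w1,(628,176))])]+[onz(c,k,60)[0],onz(c,[322,211],57)[0],onz(c,[322,178.5],57)[0]]
for x in X: d=x[:2]-F[:2];print(x.round(1),'fix',d@[np.cos(a),np.sin(a)],d@[-np.sin(a),np.cos(a)])
W=onz(c,[(229,264),(419,264)],64);print(W, np.degrees(np.arctan2(*(W[0]-W[1])[[1,0]])),[((w[:2]-F[:2])@[np.cos(a),np.sin(a)],(w[:2]-F[:2])@[-np.sin(a),np.cos(a)]) for w in W])
E
```

```text
[321.70450751 193.41569282] 599 [322. 194.] ((30.0, 28.0), 90.0)
[531.4 -79.9  52.9] fix -43.889789295039456 -159.22056349618174
[529.6 -80.6  55. ] fix -45.46896581364168 -160.3100379020916
[529.1 -82.   60. ] fix -45.61686443192719 -161.79780586872087
[533.2 -65.6  57. ] fix -45.508736646555136 -144.80782312040068
[525.9 -94.9  57. ] fix -45.703968925602766 -175.08767448888295
[[629.78042443 -37.88328962  64.        ]
 [457.38679879   4.96678347  64.        ]] -13.958537490380726 [(np.float64(41.83523898697138), np.float64(-95.18784103412384)), (np.float64(-135.8007293771968), np.float64(-94.11375121505539))]
```

```bash
python3 - <<'E'
from h import *
F=np.load('F.npy');k=fw(F,(-45.4,-160.5));go(([*k,60],166.3),([*k,38],166.3))
E
```

```text
xyz [-0.013, 0.004, 0.349] ang [-0.001, 0.0, -0.004]
xyz [-0.013, 0.004, 0.404] ang [-0.001, 0.0, -0.004]
```

apply_moves(
  xyz=[
    [-0.013, 0.004, 0.08],
    [-0.013, 0.004, 0.16],
    [-0.013, 0.004, 0.24],
    [-0.013, 0.004, 0.3],
    [-0.013, 0.004, 0.349],
    [-0.013, 0.004, 0.38],
    [-0.013, 0.004, 0.404],
    [-0.013, 0.004, 0.404],
    [-0.013, 0.004, 0.404],
    [-0.013, 0.004, 0.404],
  ],
  angular=[
    [-0.001, 0, -0.004],
    [-0.001, 0, -0.004],
    [-0.001, 0, -0.004],
    [-0.001, 0, -0.004],
    [-0.001, 0, -0.004],
    [-0.001, 0, -0.004],
    [-0.001, 0, -0.004],
    [-0.001, 0, -0.004],
    [-0.001, 0, -0.004],
    [-0.001, 0, -0.004],
  ],
)

```text
clock: 14.13
ee_pos: [531.1, -80.7, 39.4]
tool_rot: [-1.94, 2.467, -0.004]
contact_force: [0.9, 0.1, 0.1]
width: 85.1
grip_force: 0.0
```

apply_moves(
  xyz=[
    [0, 0, 0],
    [0, 0, 0],
    [0, 0, 0],
  ],
  angular=[
    [0, 0, 0],
    [0, 0, 0],
    [0, 0, 0],
  ],
)

```text
clock: 14.38
ee_pos: [530.6, -80.7, 39.0]
tool_rot: [-1.94, 2.468, -0.003]
contact_force: [-0.1, -0.2, 0.2]
width: 85.3
grip_force: 0.0
```

```bash
cat >> h.py <<'E'
def fx():
    F=np.load('F.npy');a=np.deg2rad(F[2]);o=robot.get_obs();d=o['ee_pos'][:2]-F[:2];f=o['contact_force']
    print('fix',d@[np.cos(a),np.sin(a)],d@[-np.sin(a),np.cos(a)],o['ee_pos'][2],'f fix',f[0]*np.cos(a)+f[1]*np.sin(a),-f[0]*np.sin(a)+f[1]*np.cos(a),f[2],'w',o['width'],o['grip_force'])
E
python3 -c "
from h import *
st();fx()"
```

```text
{'clock': 14.38, 'ee_pos': [530.6, -80.66, 39.04], 'contact_force': [-0.07, -0.17, 0.25], 'width': 85.3, 'grip_force': 0.0} err [0.8  0.09 1.1 ] roterr [ 0.0021 -0.0007 -0.001 ]
fix -44.48720732443668 -160.10499768092052 39.03881382314191 f fix -0.028841825395826637 -0.18698744002560455 0.24821710018102472 w 85.29600033535014 0.0
```

apply_moves(
  xyz=[
    [0, 0.002, 0.003],
    [0, 0.002, 0.003],
  ],
  angular=[
    [0, 0, 0],
    [0, 0, 0],
  ],
)

```text
clock: 14.55
ee_pos: [529.2, -80.5, 37.2]
tool_rot: [-1.941, 2.469, -0.001]
contact_force: [-0.2, 0.2, -0.3]
width: 85.5
grip_force: 0.0
```

apply_moves(
  xyz=[
    [0, 0, 0],
    [0, 0, 0],
    [0, 0, 0],
    [0, 0, 0],
    [0, 0, 0],
    [0, 0, 0],
    [0, 0, 0],
    [0, 0, 0],
  ],
  angular=[
    [0, 0, 0],
    [0, 0, 0],
    [0, 0, 0],
    [0, 0, 0],
    [0, 0, 0],
    [0, 0, 0],
    [0, 0, 0],
    [0, 0, 0],
  ],
  fingers=-1,
)

```text
clock: 15.22
ee_pos: [530.0, -80.6, 37.4]
tool_rot: [-1.941, 2.468, -0.003]
contact_force: [2.2, -0.9, -0.5]
width: 23.2
grip_force: 58.7
```

```bash
python3 -c "
from h import *
fx()"
```

```text
fix -45.07853852228342 -160.23085593890517 37.43256483684207 f fix 2.3678427223775387 -0.36834376828483795 -0.5296324999163434 w 23.162093887342706 58.74385356903076
```

apply_moves(
  xyz=[
    [0.004, 0, 0],
    [0.008, 0, 0],
    [0.012, 0, 0],
    [0.016, 0, 0],
    [0.02, 0, 0],
    [0.024, 0, 0],
    [0.028, 0, 0],
    [0.032, 0, 0],
    [0.034, 0, 0],
    [0.034, 0, 0],
  ],
  angular=[
    [0, 0, 0],
    [0, 0, 0],
    [0, 0, 0],
    [0, 0, 0],
    [0, 0, 0],
    [0, 0, 0],
    [0, 0, 0],
    [0, 0, 0],
    [0, 0, 0],
    [0, 0, 0],
  ],
)

```text
clock: 16.05
ee_pos: [527.3, -91.6, 37.4]
tool_rot: [-1.938, 2.466, -0.0]
contact_force: [2.1, 9.3, 1.3]
width: 23.2
grip_force: 58.8
```

apply_moves(
  xyz=[
    [0, 0, 0],
    [0, 0, 0],
    [0, 0, 0],
  ],
  angular=[
    [0, 0, 0],
    [0, 0, 0],
    [0, 0, 0],
  ],
)

```text
clock: 16.3
ee_pos: [527.3, -91.5, 37.4]
tool_rot: [-1.938, 2.466, -0.0]
contact_force: [1.8, 9.9, 1.4]
width: 23.3
grip_force: 58.8
```

```bash
python3 -c "
from h import *
fx()"
```

```text
fix -45.12377035235237 -171.39720840545988 37.407535845399096 f fix -0.6312024660001299 10.050011749690153 1.3541650285833928 w 23.264167168946788 58.826937675476074
```

Travel is 11.2 mm at 10 N, which matches the spring with no slip; I'll pull on towards the stop.

apply_moves(
  xyz=[
    [0.002, 0, 0],
    [0.004, 0, 0],
    [0.006, 0, 0],
    [0.008, 0, 0],
    [0.009, 0, 0],
    [0.009, 0, 0],
    [0.009, 0, 0],
    [0.009, 0, 0],
  ],
  angular=[
    [0, 0, 0],
    [0, 0, 0],
    [0, 0, 0],
    [0, 0, 0],
    [0, 0, 0],
    [0, 0, 0],
    [0, 0, 0],
    [0, 0, 0],
  ],
)

```text
clock: 16.97
ee_pos: [526.7, -94.3, 37.4]
tool_rot: [-1.938, 2.465, 0.001]
contact_force: [2.2, 12.3, 2.1]
width: 23.3
grip_force: 58.9
```

```bash
python3 -c "
from h import *
fx()"
```

```text
fix -45.09131840516581 -174.29302375112664 37.436728297487264 f fix -0.7670327327238295 12.507407301253004 2.107180184935573 w 23.310169613630546 58.86736571788788
```

apply_moves(
  xyz=[
    [0, 0, 0],
    [0, 0, 0],
    [0, 0, 0],
    [0, 0, 0],
    [0, 0, 0],
    [0, 0, 0],
  ],
  angular=[
    [0, 0, 0],
    [0, 0, 0],
    [0, 0, 0],
    [0, 0, 0],
    [0, 0, 0],
    [0, 0, 0],
  ],
)

```text
clock: 17.47
ee_pos: [526.7, -94.3, 37.4]
tool_rot: [-1.938, 2.465, 0.001]
contact_force: [2.5, 12.7, 2.4]
width: 23.3
grip_force: 58.9
```

```bash
python3 - <<'E'
from h import *
fx();c=robot.camera('scene');b=c['pixels'][140:275,215:395]
cv2.imwrite('pics/s3.png',cv2.resize(b,(800,600),interpolation=cv2.INTER_CUBIC)[:,:,::-1])
E
```

```text
fix -45.08287569469289 -174.32419895688767 37.437592151949474 f fix -0.5756953555783904 12.944971175670121 2.4075218131655167 w 23.265602696016845 58.86876583099365
```

View pics/s3.png

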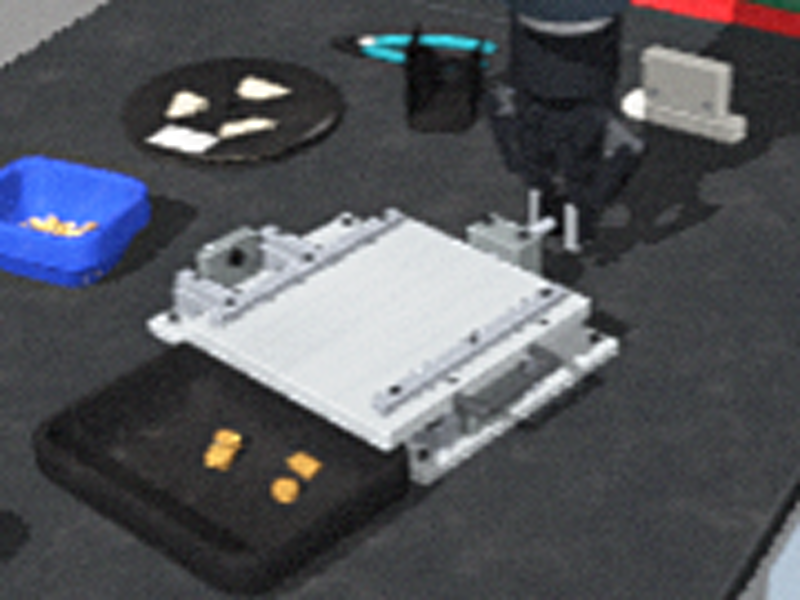

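The scene view shows the four off-cuts in the tray at about (255,465), the scraper upright at (690,95), the shuttle unmoved and the knob held in the fingers at (555,220). Everything is as asked, so I'm handing in.

```bash
python3 -c "
from bench import robot
print(robot.close_job())"
```

```text
the job is handed in; nothing more can be done
None
```

I handed the job in at about 17.5 s of the 58: all four off-cuts are in the tray, the scraper is back upright on the bench, and the plunger was pulled about 14 mm to its stop with the knob still held; I have not seen the judge's result.

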